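Bed a support post in the vee fixture and clamp it

TASK

Push the long steel support post so that it rolls along the shelf and over the crest into the vee, and let go so that it settles square in the vee by itself; do not grip or lift it, and keep every push on it light. Then slide it along the vee until its end butts against the end stop, and by feel hold it pressed there for a moment with a light but definite push of about 10 newtons, never ramming it. Finally take the hold-down arm by its cross handle, lower it gently onto the post without letting it drop, and let go, leaving the other things on the bench alone.

Things in the scene. Friction and masses are not known exactly. Their poses are not given: they have to be found in the camera images.
- fixture: Vee fixture on a black base plate, fixed to the bench. Origin at bench height, straight below the vee's bottom line and midway along it; z up, y along the vee (to the end stop), x across it from loading side to hinge side. Plate 250 (x -150 to 100) by 320 by 10 thick. Two hinge cheeks 76 high at x 41 to 59, |y| under 22. Nothing stands on the plate off the vee's -y end.
- shelf (a point): Middle of the flat loading shelf's top, fixture frame (-77, 0, 38 mm). The shelf is level, 38 above the bench, from a back lip (x -141 to -135, 44 high) to the crest; 110 wide in y, so the post overhangs both ends.
- crest (a point): Middle of the crest, the edge where the loading shelf ends and the vee begins: fixture frame (-18, 0, 38 mm).
- vee_mid (a point): Where the post's axis lies over the vee's middle once bedded: fixture frame (0, 0, 40 mm), axes as the fixture. The 90 degree vee is two aluminium blocks (y -55 to -25 and 25 to 55), bottom line 20 above the bench, near side up to the crest, far side up to 46 at x 26.
- post: Polished steel support post, plain cylinder 28 diameter, 190 long, about 0.45 kg. Origin on its axis at mid length; its y is its axis, nearly along the fixture's y; its x and z turn as it rolls. Starts lying on the loading shelf, axis 52 above the bench; bedded 40, sliding along the vee against 2 to 6 N of friction. Fingers pressing or gripping it with over 20 N mar it.
- stop: Dark steel end stop, upright 30 wide, 12 thick, 48 high, fixed on the plate at the vee's +y end; its place along the vee differs each time. Origin at its foot (10 above the bench) in the face that meets the post; axes as the fixture, face to -y. A butting post has its centre at y -95 here. More than 20 N of the post on the stop is ramming.
- clamp (a joint): Hinge of the hold-down arm, rad: about 1.9 at the start (standing open, leaning back from the vee), 0 with the rubber pad under it on a bedded post (arm level), down to -0.12 with no post. Only its weight (0.45 kg) works on it and holds the post: past upright it falls. Lowering faster than 3 rad/s is a drop.
- clamp_hinge (a point): Middle of the hinge axis: fixture frame (50, 0, 66). The axis is parallel to the fixture's y.
- clamp_handle (a point): Middle of the hold-down arm's cross handle, a round steel bar 12 diameter, 200 long, parallel to the hinge axis and 115 from it: at joint value q it is at hinge + 115 * (-cos q, 0, sin q) in the fixture's axes. The arm (16 wide, 10 thick) joins it in the middle: grip beside that, from above; it turns between the pads.
- boss: Bystander: small aluminium clamp block, 30 by 26 by 54 high, standing on the plate's far corner beside the stop. Origin: centre of its underside.
- thumbscrew: Bystander: steel thumbscrew standing head down, 22 diameter by 26 high, on the plate's other far corner. Origin: centre of its underside.
- dish: Bystander: glass dish, 100 diameter by 40 high, at the left. Origin: centre of its underside.
- spraycan: Bystander: spray can, 54 diameter by 190 high. Origin: centre of its underside.
- spool: Bystander: wire spool, 80 diameter by 55 high. Origin: centre of its underside.
- mallet: Bystander: wooden mallet lying at the right. Origin: underside.
- shortpost: Bystander: short steel post, 24 diameter by 90 high, standing. Origin: centre of its underside.

How it is judged:
On the way, in this order (a step that is already met when the one before it is completed fails the run):
1. the post lies in the vee, square and let go, at rest (x of post in the frame of vee_mid between -0.003 and 0.003 m and z of post in the frame of vee_mid below 0.0025 m and angle between the y axis of post and the y axis of fixture, either way round below 0.03 rad and contact force between the fingers and post below 0.2 N and linear speed of post below 0.02 m/s), for 0.3 s.
2. the bedded post is pressed against the end stop with at least 2 N (contact force between post and stop above 2 N and z of post in the frame of vee_mid below 0.0025 m), for 0.2 s.
3. the hold-down arm rests on the bedded post (value of joint clamp below 0.04 rad and z of post in the frame of vee_mid below 0.0025 m), for 0.2 s.
At the end, for the whole second after the job is handed in: The post lies bedded in the vee (axis within 3 mm across and 2.5 mm in height of its seat, within 0.03 rad of the vee), its end within 2 mm of the end stop, the hold-down arm resting on it by its own weight (joint within 0.04 rad of 0), all at rest and let go (all of step 3 and x of post in the frame of vee_mid between -0.003 and 0.003 m and angle between the y axis of post and the y axis of fixture, either way round below 0.03 rad and y of post in the frame of stop above -0.097 m and value of joint clamp above -0.04 rad and linear speed of post below 0.01 m/s); the robot touches nothing.
It fails at once if the post is lifted (axis more than 18 mm above its seat in the vee; on the shelf it is at 12) (z of post in the frame of vee_mid above 0.018 m).
It fails at once if the fingers press or grip the post with more than 20 N (contact force between the fingers and post above 20 N).
It fails at once if the end stop is rammed with more than 20 N (contact force between post and stop above 20 N).
It fails at once if the hold-down arm is dropped (faster than 3 rad/s) (velocity of joint clamp below -3 rad/s).
It fails at once if a bystander is moved more than 15 mm (distance of any of boss, thumbscrew, dish, spraycan, spool, mallet, shortpost from where it was at the start of the episode above 0.015 m).
It also fails if it takes over 72 s, if anything falls off the work surface, if the arm or the gripper's body presses on something with over 40 N, if the wrist force passes 120 N, or if a joint passes its speed limit or range.

ROBOT

A 6-joint arm with a two-finger parallel gripper is mounted at the origin on the work surface. World frame = base frame: x ahead of the robot, y to its left, z up, the work surface at z = 0. Lengths are in m, angles in rad, forces in N, time in s.
With the tool pointing down it reaches from about 0.35 to 0.85 m from the base axis. Payload 8.1 kg.
Tool frame: the origin (TCP) lies at the very end of the fingers, on their centre line; the grasp point (between the pads) lies 19 mm behind it; z points along the fingers, y is the line along which they close (so a half turn about z gives the same grasp; the last joint's range is limited). The gripper opens to 93 mm and grips with 3 to 60 N. Pads are 15 mm wide; open, the fingers measure 128 mm over their backs; the gripper's body (75 mm by 188 mm) begins 65 mm behind the grasp point.
Start: joints at [1.249, 0.13, 1.488, -0, 1.523, -0.085], TCP at [0.141, 0.583, 0.198] pointing down, gripper open.
Joint ranges: [-2.96, 2.96], [-0.89, 2.26], [0.02, 2.5], [-1.34, 4.48], [0, 2.73], [-2.66, 2.66]. Speed limits (rad/s): [2.39, 2.39, 2.79, 3.14, 3.14, 3.14].

INTERFACE

Orientations are given as a rotation vector (axis times angle).
In Python, from plant import monitor, eyes, ticket gives the robot as it stands.
- The arm moves only by the tool arm_command, never from a script. Its argument "deltas" is a list that holds one entry, the list of rows, each a list of 6 numbers: the shift along the world's x, y, z in cm, then the turn, a rotation vector about the world's x, y, z in degrees. In form: [[[tx, ty, tz, rx, ry, rz], ...]]. A call has 1 to 12 rows; each row shifts and turns the commanded pose from where the row before left it; what a row does not reach is not made up. A row lasts 1/12 s, in which the tool goes at most 41.7 mm and 7.16 degrees, less where a joint would pass 70% of its speed; a pose out of reach is approached as far as the arm can. A call is refused whole if a number of a shift passes 4.17 or a number of a turn 7.16, either way. A call with a gripper value outside its range is refused whole. "gripper" is the opening, from -1 (shut) to 1 (fully open), set as the call begins (left out, the last holds). The fingers move at their own pace and stop on an object; "squeeze" is the grip in N (left out, the last holds). Time passes only in rows, so rows that do not move let the fingers close. It gives the time, the measured TCP pose, the force, the opening and the grip force at its end, in the units of the state.
- monitor.read_state(): the state, without advancing time (a new reading comes with each control period).
- eyes.read_camera(name): name is "scene" or "top"; returns the picture (400x640x3 uint8, blue, green, red); there is no depth.
- eyes.camera_model(name): a dict with "fx", "fy", "cx", "cy" (pixels), "k1" (the pictures are not rectified: a ray, as slopes to the right and down, at radius r is drawn at 1 + k1 r^2 times it, then the intrinsics apply), "rvec" (rotation vector, rad) and "tvec" (3), from world to camera coordinates, as OpenCV has them. Camera axes: x right, y down, z forward; pixel columns grow to the right and rows downward; lengths in m; the calibration is good to about 2 mm. A picture is of the moment at which its call begins. camera_model takes no time and is no camera call.
- ticket.close_job(): hands the job in; it is judged then, once.
The state is a dict: "t": time; "q": joint angles; "dq": joint speeds; "joint_torque": joint torques, N m; "tool_pos": TCP position; "orientation": TCP orientation; "force": force on the tool from outside, world axes, zero at the start; "wrist_torque": the same for the moment, N m; "opening": finger opening in m; "gripper_force": force on a finger pad.
Only numpy, scipy, OpenCV 4.12 (cv2) and the standard library are available. Lean on these libraries where they do the work, as an engineer would, in place of code of your own. Each camera call takes 0.05 s, during which the arm holds its last target. There are 200 camera calls.

## Working session

There is one attempt and no reset: what is moved stays moved. The work goes in short steps, Python scripts to look and compute and a tool call to move; the robot and the scene stay as the last step left them, time stands still between calls to the robot, and variables do not carry over. Pictures are saved under pics/ and viewed, at most 13 in all, crops included, and the job is handed in when it is done.

Besides the shell and the picture viewer there is one more tool, called after "Emit:" as name(argument=value, ...) on one line, values as JSON. arm_command: Moves the arm, as the interface text tells. Its arguments: {"type":"object","properties":{"deltas":{"type":"array"},"gripper":{"type":"number"},"squeeze":{"type":"number"}},"required":["deltas"]}

```bash
mkdir -p pics; ls; cat > h.py <<'E'
import numpy as np, cv2
from plant import monitor, eyes, ticket
def cam(n):
    m=eyes.camera_model(n);R=cv2.Rodrigues(np.array(m['rvec'],float))[0];t=np.array(m['tvec'],float).ravel();return m,R,t
def ray(n,u,v):
    m,R,t=cam(n);x=(u-m['cx'])/m['fx'];y=(v-m['cy'])/m['fy'];rd=np.hypot(x,y);r=rd
    for _ in range(30): r=rd/(1+m['k1']*r*r)
    s=r/rd if rd>0 else 1
    d=R.T@np.array([x*s,y*s,1]);return -R.T@t,d/np.linalg.norm(d)
def onz(n,u,v,z):
    o,d=ray(n,u,v);return o+d*(z-o[2])/d[2]
def proj(n,P):
    m,R,t=cam(n);c=R@np.array(P,float)+t;x,y=c[:2]/c[2];k=1+m['k1']*(x*x+y*y);return np.array([m['fx']*x*k+m['cx'],m['fy']*y*k+m['cy']])
def snap(n,f):
    im=eyes.read_camera(n);cv2.imwrite('pics/'+f,im);return im
E
python3 - <<'E'
from h import *
snap('top','t0.png');snap('scene','s0.png')
for n in('top','scene'):
    m,R,t=cam(n);print(n,m,-R.T@t)
print(monitor.read_state())
E
```

```text
pics
top {'fx': 361.78695772717765, 'fy': 361.78695772717765, 'cx': 322.93520951725355, 'cy': 198.6257965909072, 'k1': -0.019282920243492, 'rvec': array([ 2.16303338, -2.12193007,  0.12101637]), 'tvec': array([-0.03966996,  0.60868016,  0.99803002])} [ 0.47126381 -0.05082212  1.06932534]
scene {'fx': 466.5957003020645, 'fy': 466.5957003020645, 'cx': 309.41761790273466, 'cy': 204.57677802791912, 'k1': 0.004214779806488914, 'rvec': array([ 1.68526518,  1.8025328 , -0.78821314]), 'tvec': array([ 0.07353264, -0.34064806,  1.65824303])} [1.44842409 0.02717009 0.87894682]
{'t': 0.1, 'q': array([ 1.24860301e+00,  1.31075504e-01,  1.48916766e+00, -2.60438368e-05,
        1.52302173e+00, -8.53615022e-02]), 'dq': array([ 8.04974225e-04, -2.28736249e-03, -1.76429913e-03, -1.57209140e-05,
       -2.06227362e-03,  7.90226818e-04]), 'joint_torque': array([ 5.58198244e-04, -5.61340785e+01, -4.93097055e+01,  7.69792730e-02,
        2.92836770e-02, -1.00234179e-04]), 'tool_pos': array([0.14056378, 0.58273093, 0.19699994]), 'orientation': array([-3.71106673e-01, -3.11928060e+00,  2.58041692e-03]), 'force': array([ 0.41083093,  0.05955194, -0.70887949]), 'wrist_torque': array([ 0.01611526,  0.00321259, -0.02293119]), 'gripper_force': 0.0, 'opening': 0.0929389112195898}
```

View pics/t0.png

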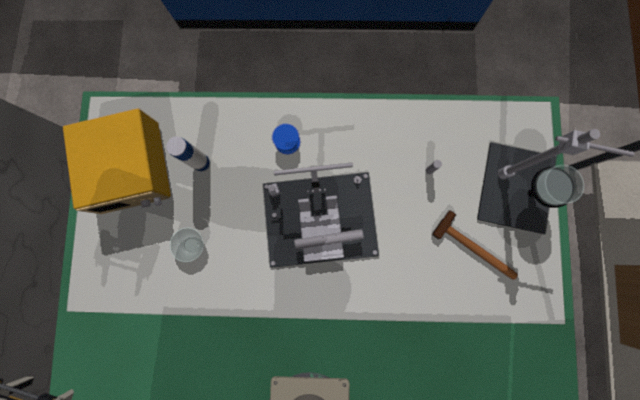

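View pics/s0.png

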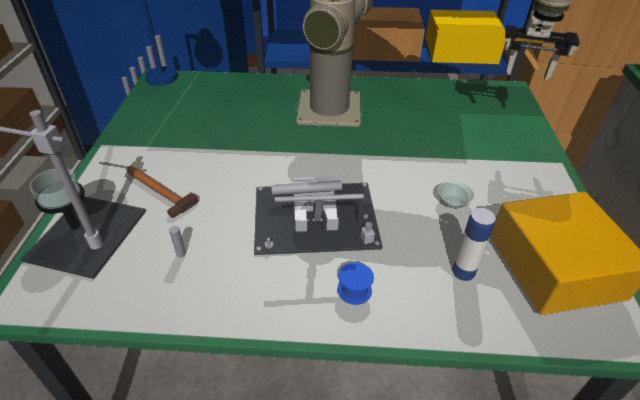

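The top view shows the fixture plate at about (264–378, 173–267). The post lies on the shelf at (295–363, 240), the stop is on the left at (290, 222), and the cross handle is at (275–352, 168), leaning back. Next I'll measure the plate, post and stop.

```bash
python3 - <<'E'
from h import *
im=cv2.imread('pics/t0.png')
c=im[150:275,250:395];cv2.imwrite('pics/tz.png',cv2.resize(c,None,fx=5,fy=4.7,interpolation=cv2.INTER_CUBIC))
g=im.max(2)
m=((g<85)).astype(np.uint8);m[:165]=0;m[275:]=0;m[:,:255]=0;m[:,390:]=0
m=cv2.morphologyEx(m,cv2.MORPH_CLOSE,np.ones((3,3)))
cs=max(cv2.findContours(m,0,2)[0],key=cv2.contourArea)
h=cv2.convexHull(cs);print(cv2.minAreaRect(h))
q=cv2.approxPolyDP(h,5,True).reshape(-1,2);print(q)
for p in q: print(p,onz('top',*p,0.01).round(4))
s=cv2.imread('pics/s0.png')
cv2.imwrite('pics/sz.png',cv2.resize(s[165:265,240:395],None,fx=5,fy=5,interpolation=cv2.INTER_CUBIC))
E
```

```text
((318.8976135253906, 216.6296844482422), (92.47985076904297, 108.662353515625), 83.2901611328125)
[[368 174]
 [377 256]
 [270 266]
 [263 184]
 [311 171]]
[368 174] [ 0.6897 -0.1599  0.01  ]
[377 256] [ 0.4491 -0.1869  0.01  ]
[270 266] [0.414  0.1219 0.01  ]
[263 184] [0.6542 0.1524 0.01  ]
[311 171] [0.696  0.0101 0.01  ]
```

View pics/tz.png

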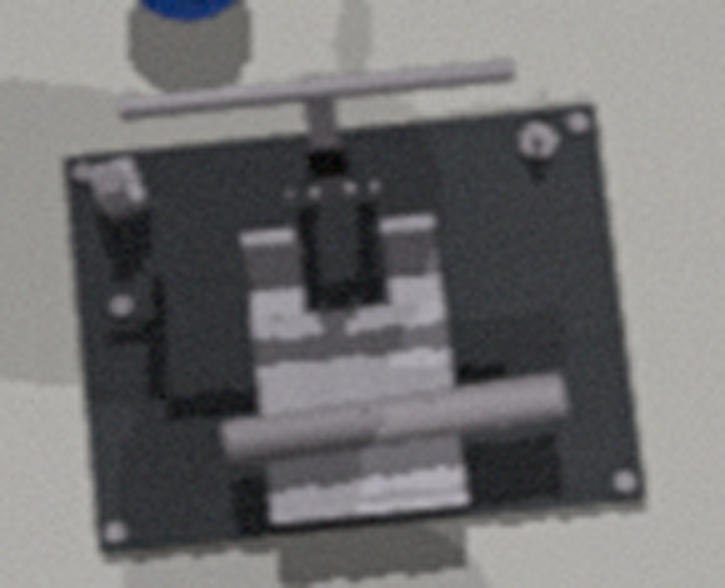

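View pics/sz.png

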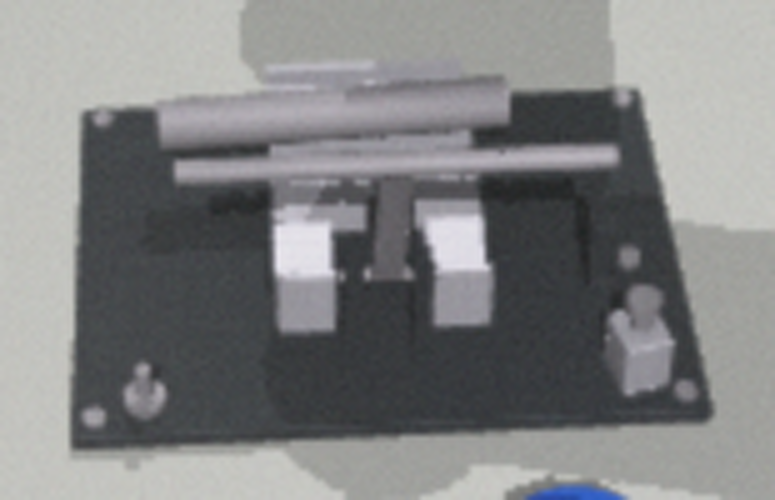

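The crops show the post's ends at zoomed (225, 440) and (567, 395), the handle from (120, 108) to (515, 68), and the boss and thumbscrew on the two far corners. The dark stop is near (150, 300–400). Now I'll take sub-pixel fits of the plate, post and handle.

```bash
cat > m.py <<'E'
from h import *
from scipy.optimize import least_squares
from scipy.ndimage import map_coordinates
def edge(g,a,b,n=25,w=4,sgn=0):
    a,b=np.array(a,float),np.array(b,float);d=(b-a)/np.linalg.norm(b-a);nn=np.array([-d[1],d[0]]);out=[]
    for s in np.linspace(.06,.94,n):
        p=a+s*(b-a);k=np.arange(-w,w+.1,.25);q=p+k[:,None]*nn
        v=cv2.GaussianBlur(map_coordinates(g,[q[:,1],q[:,0]],order=1)[None].astype(np.float32),(5,1),1)[0]
        gr=np.gradient(v)*(sgn or 1);gr=np.abs(gr) if not sgn else gr
        i=gr.argmax()
        if gr[i]>1.5: out.append(p+k[i]*nn)
    return np.array(out)
def line(p):
    for _ in range(4):
        c=p.mean(0);v=np.linalg.svd(p-c)[2][0];r=(p-c)@np.array([-v[1],v[0]])
        p=p[np.abs(r)<max(2*np.median(np.abs(r)),.3)]
    return c,v
def W(P,F):  # fixture mm -> world
    P=np.atleast_2d(P)/1000.;c,s=np.cos(F[2]),np.sin(F[2])
    return np.c_[F[0]+c*P[:,0]-s*P[:,1],F[1]+s*P[:,0]+c*P[:,1],P[:,2]]
E
python3 - <<'E'
from m import *
Cm=np.array([[100,-160,10],[-150,-160,10],[-150,160,10],[100,160,10]],float)
F=np.array([.5766,-.0153,np.radians(6.45)])
for n,f,es in(('top','t0.png',(0,1,2,3)),('scene','s0.png',(0,1,3))):
    g=cv2.imread('pics/'+f).mean(2)
    for it in range(2):
        w=W(Cm,F);L=[]
        for i in es:
            p=edge(g,proj(n,w[i]),proj(n,w[(i+1)%4]))
            X=np.array([onz(n,*q,.01)[:2] for q in p]);c,v=line(X);L.append((i,X))
        def res(F):
            c,s=np.cos(F[2]),np.sin(F[2]);o=[]
            for i,X in L:
                l=(X-F[:2])@np.array([[c,-s],[s,c]])*1000
                o.append(l[:,1]+160 if i==0 else l[:,0]+150 if i==1 else l[:,1]-160 if i==2 else l[:,0]-100)
            return np.concatenate(o)
        r=least_squares(res,F,loss='soft_l1',x_scale=[.01,.01,.01]);F=r.x
    print(n,F.round(4),np.degrees(F[2]),[np.median(res(F)[k]) for k in np.array_split(np.arange(len(r.fun)),len(es))])
F2=F
E
```

```text
top [ 0.578  -0.0157  0.1262] 7.231948814274878 [np.float64(0.9578254618218409), np.float64(-4.526597080521128), np.float64(-0.6413720615263117), np.float64(0.3844304825565388)]
scene [ 0.5837 -0.0176  0.1269] 7.273004628610989 [np.float64(-0.04187334351803429), np.float64(-11.134446362295478), np.float64(1.5195541346513153)]
```

```bash
python3 - <<'E'
from m import *
Cm=np.array([[100,-160,10],[-150,-160,10],[-150,160,10],[100,160,10]],float)
F0=np.array([.5766,-.0153,np.radians(6.45)])
for n,f in(('top','t0.png'),('scene','s0.png')):
    g=cv2.imread('pics/'+f).mean(2);w=W(Cm,F0);L=[]
    for i in range(4):
        # inside->outside normal sign: test
        a,b=proj(n,w[i]),proj(n,w[(i+1)%4]);d=b-a;nn=np.array([-d[1],d[0]]);cen=proj(n,w.mean(0));s=1 if (a+b)@nn/2-cen@nn>0 else -1
        p=edge(g,a,b,40,5,s);X=np.array([onz(n,*q,.01)[:2] for q in p]);c,v=line(X)
        c0,s0=np.cos(F0[2]),np.sin(F0[2]);l=(X-F0[:2])@np.array([[c0,-s0],[s0,c0]])*1000
        lc,lv=line(l);print(n,i,len(p),lc.round(2),'slope',(np.degrees(np.arctan2(lv[1],lv[0]))%180).round(2),'r',np.median(np.abs((l-lc)@[-lv[1],lv[0]])).round(2))
E
```

```text
top 0 40 [ -25.31 -159.9 ] slope 0.79 r 0.54
top 1 40 [-1.5176e+02 -1.5000e-01] slope 90.76 r 3.48
top 2 40 [-24.08 158.27] slope 0.83 r 0.49
top 3 40 [101.46  -4.83] slope 90.76 r 0.49
scene 0 40 [ -18.72 -163.39] slope 0.87 r 0.58
scene 1 40 [-157.11    1.31] slope 90.58 r 6.38
scene 2 40 [-16.41 156.8 ] slope 0.95 r 0.41
scene 3 40 [108.1   -4.69] slope 90.82 r 0.6
```

```bash
python3 - <<'E'
from m import *
F=np.array([.5762,-.0168,np.radians(7.24)]);c,s=np.cos(F[2]),np.sin(F[2]);Rz=np.array([[c,-s],[s,c]])
loc=lambda X:np.r_[(np.array(X)[:2]-F[:2])@Rz*1000,X[2]*1000].round(1)
g=cv2.imread('pics/t0.png').mean(2)
# post: both long edges on the shelf/plate, ends
for s_ in(1,-1):
    a=np.array([295,243.6]);b=np.array([363.4,234]);d=(b-a)/np.linalg.norm(b-a);nn=np.array([-d[1],d[0]])
    p=edge(g,a+4.5*s_*nn,b+4.5*s_*nn,40,3);cc,v=line(p)
    print('post edge',[loc(onz('top',*(cc+k*v*np.sign(v[0])),.052)) for k in(-33,33)])
for e in((295,243.6),(363.4,234)): print('post end',loc(onz('top',*e,.052)))
for e in((274,173),(353,164.5)):
    for z in(.165,.175,.18): print('handle',z,loc(onz('top',*e,z)))
for z in(.165,.175,.18):print('scene handle',z,loc(onz('scene',275,199.4,z)),loc(onz('scene',364,196,z)))
im=cv2.imread('pics/t0.png')
for P in([-18,-55,38],[-18,55,38],[-135,-55,44],[-135,55,44],[26,55,46],[26,-55,46],[50,0,76]):
    q=proj('top',W(P,F)[0]);im[int(round(q[1])),int(round(q[0]))]=(0,0,255)
c2=im[165:275,255:390].astype(float)
c2=np.clip((c2/255)**.5*255*1.0,0,255).astype(np.uint8)
cv2.imwrite('pics/tz2.png',cv2.resize(c2,None,fx=5.4,fy=5.4,interpolation=cv2.INTER_NEAREST))
E
```

```text
post edge [array([-94. ,  70.1,  52. ]), array([ -90.5, -114.2,   52. ])]
post edge [array([-73.8,  66.9,  52. ]), array([ -66.1, -117.8,   52. ])]
post end [-87.9  75.8  52. ]
post end [ -81.6 -117.3   52. ]
handle 0.165 [ 93.8 101.4 165. ]
handle 0.175 [ 91.5 100.1 175. ]
handle 0.18 [ 90.4  99.4 180. ]
handle 0.165 [  93.6 -101.5  165. ]
handle 0.175 [  91.3 -100.6  175. ]
handle 0.18 [  90.2 -100.1  180. ]
scene handle 0.165 [  81.2 -100.4  165. ] [ 81.9 103.4 165. ]
scene handle 0.175 [ 92.2 -99.9 175. ] [ 93. 101. 175.]
scene handle 0.18 [ 97.8 -99.7 180. ] [ 98.5  99.9 180. ]
```

View pics/tz2.png

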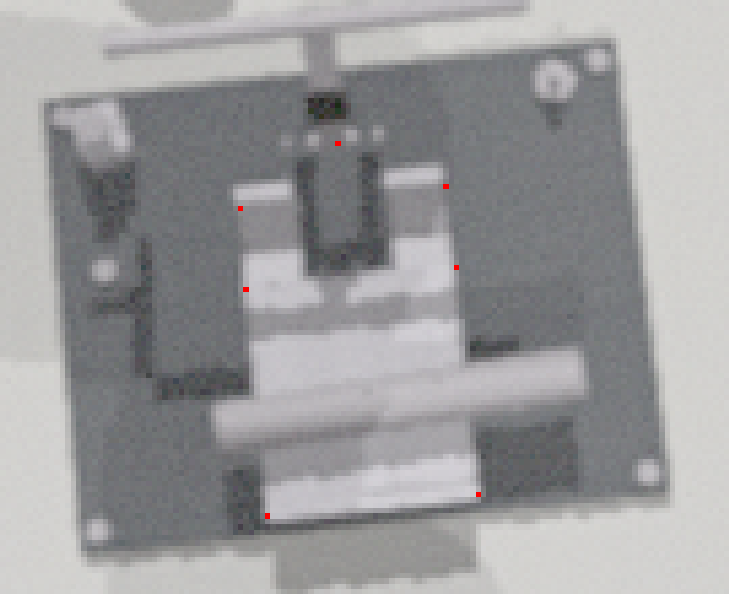

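The overlay matches the lip and hinge, and both views put the handle at about x 92, z 174 (q≈1.94). The post's axis is near fixture (-83, -21), turned about 0.03 rad. I'll move behind it with the fingers open along the vee direction.

Emit:
arm_command(deltas=[[[1.4,-2.6,0,0,0,0.87],[1.4,-2.6,0,0,0,0.87],[1.4,-2.6,0,0,0,0.87],[1.4,-2.6,0,0,0,0.87],[1.4,-2.6,0,0,0,0.87],[1.4,-2.6,0,0,0,0.87],[1.4,-2.6,0,0,0,0.87],[1.4,-2.6,0,0,0,0.87],[1.4,-2.6,0,0,0,0.87],[1.4,-2.6,0,0,0,0.87],[1.4,-2.6,0,0,0,0.87],[1.4,-2.6,0,0,0,0.87]]], gripper=1)

```text
t: 1.1
tool_pos: [0.3089, 0.2699, 0.1976]
orientation: [-0.084, -3.14, 0.0]
force: [0.7, -0.7, 0.4]
opening: 0.0927
gripper_force: 0.0
```

Emit:
arm_command(deltas=[[[1.28,-2.69,0,0,0,0.87],[1.28,-2.69,0,0,0,0.87],[1.28,-2.69,0,0,0,0.87],[1.28,-2.69,0,0,0,0.87],[1.28,-2.69,0,0,0,0.87],[1.28,-2.69,0,0,0,0.87],[1.28,-2.69,0,0,0,0.87],[1.28,-2.69,0,0,0,0.87],[1.28,-2.69,0,0,0,0.87],[1.28,-2.69,0,0,0,0.87],[1.28,-2.69,0,0,0,0.87],[1.28,-2.69,0,0,0,0.87]]])

```text
t: 2.1
tool_pos: [0.4625, -0.053, 0.1975]
orientation: [0.201, -3.135, -0.0]
force: [0.5, 1.0, 0.1]
opening: 0.093
gripper_force: 0.0
```

```bash
cat >> m.py <<'E'
F=np.array([.5762,-.0168,np.radians(7.24)]);_c,_s=np.cos(F[2]),np.sin(F[2]);Rz=np.array([[_c,-_s],[_s,_c]])
loc=lambda X:np.r_[(np.array(X)[:2]-F[:2])@Rz*1000,X[2]*1000].round(1)
def st():
    s=monitor.read_state();R=cv2.Rodrigues(np.array(s['orientation']))[0];f=s['force'].copy();f[:2]=f[:2]@Rz
    print('t',round(s['t'],2),'fix',loc(s['tool_pos']),'yaw',np.degrees(np.arctan2(-R[0,1],R[1,1])).round(2),'tilt',np.degrees(R[:2,2]).round(2),'f',f.round(2),'open',round(s['opening'],4),'gf',round(s['gripper_force'],2))
E
python3 - <<'E'
from m import *
st()
a=ray('top',255+103/5.4,165+270/5.4);b=ray('scene',365.6,216.4)
for z in(.01,.02,.058):print(z,loc(onz('top',274.1,215,z)),loc(onz('scene',365.6,216.4,z)))
E
```

```text
t 2.1 fix [-117.4  -21.6  197.5] yaw 7.34 tilt [-0.03  0.01] f [0.61 0.97 0.08] open 0.093 gf 0.0
0.01 [  2.8 133.1  10. ] [ -8.2 132.8  10. ]
0.02 [  1.7 131.6  20. ] [  1.9 130.5  20. ]
0.058 [ -2.3 126.1  58. ] [ 40.4 121.8  58. ]
```

Emit:
arm_command(deltas=[[[0,0,-3,0,0,0],[0,0,-3,0,0,0],[0,0,-3,0,0,0],[0,0,-2.5,0,0,0],[0,0,-2,0,0,0],[0,0,-1,0,0,0],[0,0,-0.7,0,0,0],[0,0,0,0,0,0],[0,0,0,0,0,0]]])

```text
t: 2.85
tool_pos: [0.4628, -0.0516, 0.0467]
orientation: [-0.2, 3.134, -0.0]
force: [-0.2, 0.7, 0.6]
opening: 0.093
gripper_force: 0.0
```

```bash
python3 - <<'E'
from m import *
st();im=snap('scene','s1.png');a=cv2.resize(im[120:270,230:400],None,fx=4,fy=4,interpolation=cv2.INTER_CUBIC);cv2.imwrite('pics/s1z.png',a)
E
```

```text
t 2.85 fix [-116.8  -20.2   46.7] yaw 7.32 tilt [ 0.04 -0.01] f [-0.08  0.73  0.56] open 0.093 gf 0.0
```

View pics/s1z.png

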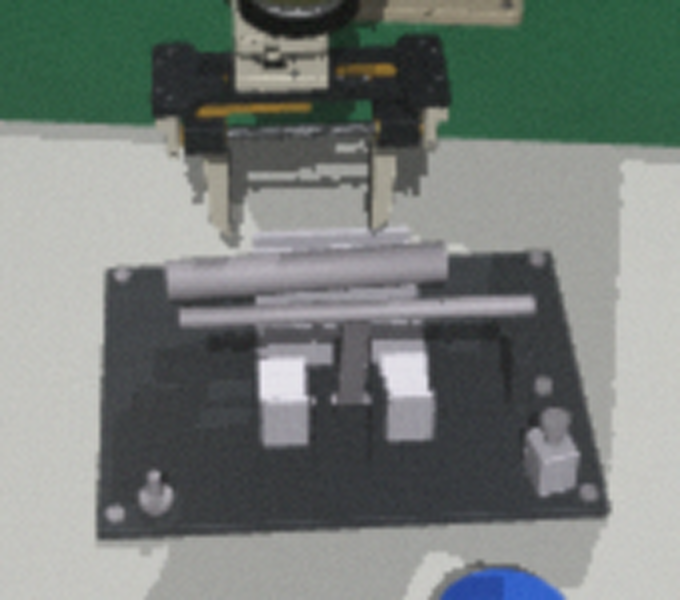

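The fingertips straddle the post's back side at zoomed (230, 240) and (378, 230), and nothing is touching yet. I'll push gently along +x.

Emit:
arm_command(deltas=[[[0.2,0.025,0,0,0,0],[0.2,0.025,0,0,0,0],[0.2,0.025,0,0,0,0],[0.2,0.025,0,0,0,0],[0.2,0.025,0,0,0,0],[0.2,0.025,0,0,0,0],[0.2,0.025,0,0,0,0],[0.2,0.025,0,0,0,0],[0.2,0.025,0,0,0,0],[0.2,0.025,0,0,0,0],[0.2,0.025,0,0,0,0],[0.2,0.025,0,0,0,0]]])

```text
t: 3.9
tool_pos: [0.4865, -0.0485, 0.0459]
orientation: [0.2, -3.135, -0.0]
force: [-0.1, 1.0, 0.3]
opening: 0.0929
gripper_force: 0.0
```

```bash
cat >> m.py <<'E'
def post(f,z=.052,yaw=0,x0=-100,x1=30):
    # bright grey bar in the top view: columns of rectified fixture-frame patch beyond the shelf ends
    im=snap('top',f)
    xs=np.arange(-110,60,1.);ys=np.r_[np.arange(-110,-62,2.),np.arange(60,100,2.)]
    for y in ys[::3]:
        v=np.array([im[int(round(q[1])),int(round(q[0]))].mean() for q in[proj('top',W([x,y,z*1000],F)[0]) for x in xs]])
        b=xs[v>105];print('y',y,'x',(b.min(),b.max(),b.mean().round(1)) if len(b) else None)
E
python3 - <<'E'
from m import *
st();post('t1.png')
E
```

```text
t 3.9 fix [-93.  -20.1  45.9] yaw 7.31 tilt [-0.01  0.  ] f [0.06 0.96 0.28] open 0.0929 gf 0.0
y -110.0 x (np.float64(-110.0), np.float64(-43.0), np.float64(-88.4))
y -104.0 x (np.float64(-110.0), np.float64(-34.0), np.float64(-70.1))
y -98.0 x (np.float64(-110.0), np.float64(-34.0), np.float64(-64.8))
y -92.0 x (np.float64(-107.0), np.float64(-30.0), np.float64(-68.5))
y -86.0 x (np.float64(-110.0), np.float64(-29.0), np.float64(-69.5))
y -80.0 x (np.float64(-110.0), np.float64(-26.0), np.float64(-68.0))
y -74.0 x (np.float64(-110.0), np.float64(-25.0), np.float64(-67.5))
y -68.0 x (np.float64(-110.0), np.float64(-22.0), np.float64(-66.0))
y 60.0 x (np.float64(-86.0), np.float64(15.0), np.float64(-24.2))
y 66.0 x (np.float64(-80.0), np.float64(4.0), np.float64(-38.3))
y 72.0 x (np.float64(-92.0), np.float64(-5.0), np.float64(-48.0))
y 78.0 x (np.float64(-109.0), np.float64(-20.0), np.float64(-64.4))
y 84.0 x (np.float64(-110.0), np.float64(-39.0), np.float64(-73.3))
y 90.0 x (np.float64(-110.0), np.float64(-50.0), np.float64(-76.2))
y 96.0 x (np.float64(-108.0), np.float64(-69.0), np.float64(-88.5))
```

```bash
python3 - <<'E'
from m import *
im=snap('scene','s2.png');a=cv2.resize(im[150:270,240:390],None,fx=4,fy=4,interpolation=cv2.INTER_CUBIC);cv2.imwrite('pics/s2z.png',a)
E
```

```text
(no output)
```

View pics/s2z.png

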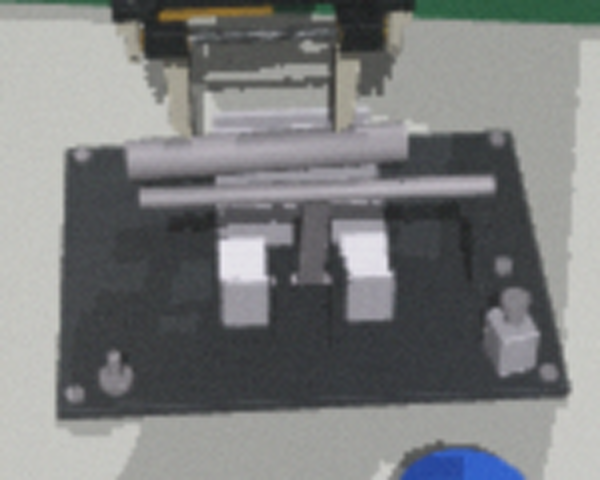

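Comparing pixel positions, the post's ends (272, 190) and (342, 185) have not moved yet, so I'll keep advancing slowly.

Emit:
arm_command(deltas=[[[0.2,0.025,0,0,0,0],[0.2,0.025,0,0,0,0],[0.2,0.025,0,0,0,0],[0.2,0.025,0,0,0,0],[0.2,0.025,0,0,0,0],[0.2,0.025,0,0,0,0]]])

```text
t: 4.5
tool_pos: [0.4986, -0.047, 0.046]
orientation: [-0.2, 3.135, -0.0]
force: [-0.0, 0.4, -0.1]
opening: 0.0932
gripper_force: 0.0
```

```bash
cat > e.py <<'E'
from m import *
import sys
def ends(im):
    g=im.max(2).astype(int)
    # scan along post rows: bright columns extents outside shelf, left end over dark plate
    o=[]
    for v in range(178,215):
        r=g[v,255:300]>105
        r2=g[v,322:352]>105
        o.append((v,255+np.flatnonzero(r).min() if r.any() else None, 322+np.flatnonzero(r2).max() if r2.any() else None))
    return o
st();im=snap('scene',sys.argv[1])
for u in(276,280,284,336,339):
    c=im[174:222,u].mean(1);b=np.flatnonzero(c>110)+174;print(u,b)
E
python3 e.py s3.png; python3 - <<'E'
import cv2,numpy as np
im=cv2.imread('pics/s2.png')
for u in(276,280,284,336,339):
    c=im[174:222,u].mean(1);b=np.flatnonzero(c>110)+174;print(u,b)
E
```

```text
t 4.5 fix [-80.8 -20.2  46. ] yaw 7.31 tilt [ 0. -0.] f [-0.    0.36 -0.14] open 0.0932 gf 0.0
276 [174 175 176 177 178 179 180 181 182 183 184 185 186 187 188 189 190 191
 192 193 197 198 199 200 201]
280 [174 175 176 177 178 179 180 181 182 183 184 185 186 187 188 189 190 191
 192 197 198 199 200]
284 [174 175 176 177 178 179 180 181 182 183 184 185 186 187 188 189 190 191
 192 197 198 199 200]
336 [176 177 178 179 180 181 182 183 184 185 186 187 188 189 195 196 197 198
 208 209 210 211 212 213 214 215 216 217 218 219 220 221]
339 [174 175 176 177 178 179 180 181 182 183 184 185 186 187 188 189 195 196
 197 198]
276 [174 175 176 177 178 179 180 181 182 183 184 185 186 187 188 189 190 191
 192 193 197 198 199 200 201]
280 [174 175 176 177 178 179 180 181 182 183 184 185 186 187 188 189 190 191
 192 193 197 198 199 200 201]
284 [174 175 176 177 178 179 180 181 182 183 184 185 186 187 188 189 190 191
 192 197 198 199 200]
336 [174 175 176 177 178 179 180 181 182 183 184 185 186 187 188 189 195 196
 197 198 208 209 210 211 212 213 214 215 216 217 218 219 220 221]
339 [174 175 176 177 178 179 180 181 182 183 184 185 186 187 188 189 195 196
 197 198]
```

```bash
python3 - <<'E'
from m import *
for e in((272.5,190),(341.5,185.2)): print(loc(onz('scene',*e,.052)))
for e in((295,243.6),(363.4,234)): print('top',loc(onz('top',*e,.052)))
for n in('scene','top'): print(n,[proj(n,W([x,y,z],F)[0]).round(1) for x,y,z in([-80.8,-20-46,46],[-80.8,-20+46,46],[-141,55,44],[-141,-55,44])])
im=snap('scene','s4.png');cv2.imwrite('pics/s4z.png',cv2.resize(im[130:230,250:370],None,fx=6,fy=6,interpolation=cv2.INTER_CUBIC))
E
```

```text
[ -82.  -112.3   52. ]
[-90.5  75.4  52. ]
top [-87.9  75.8  52. ]
top [ -81.6 -117.3   52. ]
scene [array([289.8, 191.3]), array([323.7, 189.9]), array([332.2, 176. ]), array([293.1, 177.5])]
top [array([345. , 235.7]), array([312.5, 239.2]), array([304.5, 261.9]), array([343.5, 257.7])]
```

View pics/s4z.png

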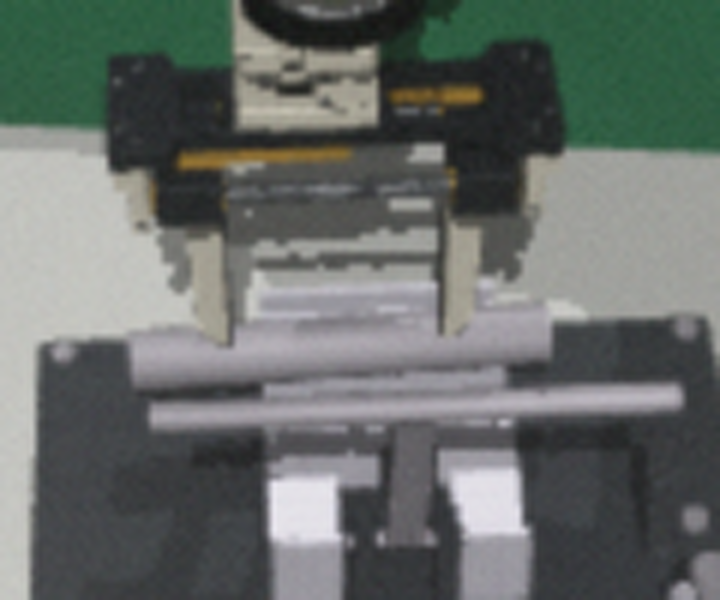

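The fingertips at (288.7, 187.5) and (324, 186) seem to overlap the post's upper silhouette, although the pose estimates say they should already be in contact. I'll check how the projected tips compare with the seen tips in s1 and s4.

```bash
python3 - <<'E'
from m import *
for nm,x,z in(('s1',-116.8,46.7),('s2',-93,45.9),('s4',-80.8,46)):
    print(nm,[proj('scene',W([x+dx,y,z],F)[0]).round(1) for dx in(-7.5,7.5) for y in(-66.5,26.5)])
    im=cv2.imread(f'pics/{nm}.png')
    print(im[168:196,287:290].max(2).mean(1).astype(int), )
    print(im[168:196,323:326].max(2).mean(1).astype(int), )
b=cv2.imread('pics/s0.png');print(b[168:196,287:290].max(2).mean(1).astype(int))
for a in('s1','s2','s4'):
    d=cv2.absdiff(cv2.imread(f'pics/{a}.png'),b).max(2);rows=[(u,168+np.flatnonzero(d[168:205,u]>30).max() if (d[168:205,u]>30).any() else 0) for u in list(range(280,296))+list(range(318,334))];print(a,rows)
E
```

```text
s1 [array([289.2, 180.8]), array([322.6, 179.5]), array([289.3, 184.3]), array([323. , 182.9])]
[ 84  86  92 110 114 114 113 109 120 123 134 124 128 139 187 186 156 163
 171 178 181 170 159 144 127 101  64  61]
[153 153 158 160 160 159 160 156 143 133 147 153 155 137 127 141 154 164
 167 164 153 137 116  96 149 159 157 134]
s2 [array([289.4, 186.6]), array([323.3, 185.2]), array([289.5, 190.2]), array([323.7, 188.8])]
[ 84  84  93 112 117 112 108 110 117 117 115 115 111 112 119 120 150 159
 166 176 178 171 159 144 127 100  63  60]
[132 131 129 132 130 130 132 131 133 134 134 135 137 136 128 142 155 165
 163 162 152 137 116  98 148 159 157 135]
s4 [array([289.5, 189.5]), array([323.6, 188.1]), array([289.7, 193.1]), array([324.1, 191.7])]
[ 76  80  92 111 115 114 115 109 109 115 117 118 111 112 121 120 127 137
 139 138 172 170 159 143 125  99  62  58]
[111 111 111 114 111 116 120 119 118 121 120 121 121 124 124 134 136 139
 160 161 153 139 117 100 147 160 156 135]
[171 171 170 170 171 172 171 171 173 182 191 195 196 195 194 182 157 163
 169 178 179 169 159 143 125  97  62  62]
s1 [(28
[... 1356 characters left out ...]
0, np.int64(178)), (281, np.int64(177)), (282, np.int64(181)), (283, np.int64(182)), (284, np.int64(183)), (285, np.int64(183)), (286, np.int64(187)), (287, np.int64(187)), (288, np.int64(187)), (289, np.int64(183)), (290, np.int64(183)), (291, np.int64(174)), (292, np.int64(180)), (293, np.int64(177)), (294, np.int64(174)), (295, np.int64(204)), (318, np.int64(183)), (319, np.int64(182)), (320, np.int64(183)), (321, np.int64(182)), (322, np.int64(176)), (323, np.int64(185)), (324, np.int64(180)), (325, np.int64(182)), (326, np.int64(185)), (327, np.int64(182)), (328, np.int64(182)), (329, np.int64(183)), (330, np.int64(182)), (331, np.int64(182)), (332, np.int64(182)), (333, np.int64(200))]
```

```bash
python3 - <<'E'
from m import *
im=cv2.imread('pics/s4.png').astype(int);b=cv2.imread('pics/s0.png').astype(int)
for u in(286,288,325,327):
    print(u,'s4',[tuple(im[v,u]) for v in range(178,192)]);print('   s0',[tuple(b[v,u]) for v in range(178,192)])
for y in(-66,26):print([(x,z,proj('scene',W([x,y,z],F)[0]).round(1)[1]) for x,z in((-83-14*.66,52+14*.75),(-83+14*.66,52-14*.75),(-83,52),(-83,66))])
E
python3 e.py s5.png|head -1
```

```text
286 s4 [(np.int64(146), np.int64(157), np.int64(163)), (np.int64(142), np.int64(155), np.int64(157)), (np.int64(142), np.int64(154), np.int64(159)), (np.int64(142), np.int64(156), np.int64(160)), (np.int64(145), np.int64(158), np.int64(162)), (np.int64(145), np.int64(158), np.int64(159)), (np.int64(146), np.int64(159), np.int64(163)), (np.int64(144), np.int64(159), np.int64(161)), (np.int64(141), np.int64(153), np.int64(156)), (np.int64(132), np.int64(134), np.int64(137)), (np.int64(169), np.int64(162), np.int64(165)), (np.int64(170), np.int64(164), np.int64(168)), (np.int64(164), np.int64(154), np.int64(161)), (np.int64(146), np.int64(140), np.int64(142))]
   s0 [(np.int64(192), np.int64(196), np.int64(196)), (np.int64(192), np.int64(197), np.int64(196)), (np.int64(189), np.int64(196), np.int64(195)), (np.int64(189), np.int64(191), np.int64(192)), (np.int64(192), np.int64(197), np.int64(197)), (np.int64(190), np.int64(193), np.int64(192)), (np.int64(156), np.int64(153), np.int64(156)), (np.int64(159), np.int64(154), np.int64(156)), (np.int64(168), np.int64(162), np.int64(166)), (np.
[... 3861 characters left out ...]
t64(148)), (np.int64(161), np.int64(154), np.int64(158)), (np.int64(164), np.int64(156), np.int64(161)), (np.int64(159), np.int64(152), np.int64(158)), (np.int64(151), np.int64(144), np.int64(149)), (np.int64(132), np.int64(128), np.int64(131)), (np.int64(111), np.int64(107), np.int64(109)), (np.int64(112), np.int64(107), np.int64(109))]
[(-92.24, 62.5, np.float64(183.9)), (-73.76, 41.5, np.float64(194.2)), (-83, 52, np.float64(189.1)), (-83, 66, np.float64(185.1))]
[(-92.24, 62.5, np.float64(182.5)), (-73.76, 41.5, np.float64(192.9)), (-83, 52, np.float64(187.7)), (-83, 66, np.float64(183.8))]
t 4.6 fix [-80.7 -20.2  46. ] yaw 7.31 tilt [ 0.01 -0.  ] f [-0.84 -0.37 -0.05] open 0.0933 gf 0.0
```

```bash
python3 - <<'E'
from m import *
im=cv2.imread('pics/s0.png')
p=np.array([.14056,.58273,.197]);d=np.array([.2346,.9721,0])
for s in(-1,1):
    for dz in(0,.02): 
        q=proj('scene',p+s*.0465*d+[0,0,dz]);print(s,dz,q.round(1));
        if dz==0: cv2.circle(im,tuple(int(x) for x in q.round()),0,(0,0,255),-1)
        else: cv2.circle(im,tuple(int(x) for x in q.round()),0,(255,0,255),-1)
a=cv2.resize(im[0:110,490:600],None,fx=5,fy=5,interpolation=cv2.INTER_NEAREST)
i4=cv2.imread('pics/s4.png')
b=cv2.resize(i4[165:205,270:350],None,fx=5,fy=5,interpolation=cv2.INTER_NEAREST)
c=np.zeros((550,960,3),np.uint8);c[:,:550]=a;c[:200,555:955]=b[:200,:400]
cv2.imwrite('pics/chk.png',c[:, :790] if 0 else cv2.resize(c,(790,453),interpolation=cv2.INTER_AREA))
E
```

```text
-1 0 [509.5  80.3]
-1 0.02 [511.5  74.2]
1 0 [542.6  84.8]
1 0.02 [544.9  78.6]
```

View pics/chk.png

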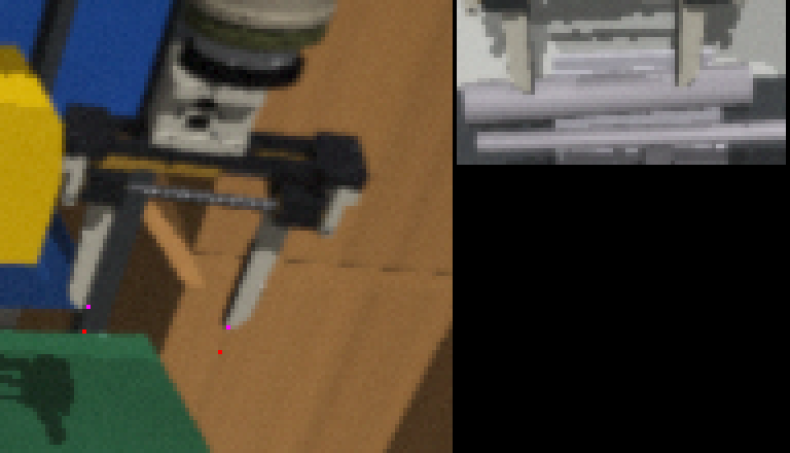

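The red marks (stated TCP) lie about 20 mm below the visible fingertips, which coincide with the magenta marks. So with the gripper open the fingertips sit about 20 mm behind the stated TCP, and they were passing at the post's top height. I'll back off and go lower.

Emit:
arm_command(deltas=[[[-0.4,-0.05,0.1,0,0,0],[-0.4,-0.05,0,0,0,0],[-0.4,-0.05,0,0,0,0],[-0.4,-0.05,0,0,0,0],[-0.4,-0.05,0,0,0,0],[-0.4,-0.05,0,0,0,0],[-0.4,-0.05,0,0,0,0],[-0.4,-0.05,0,0,0,0],[-0.4,-0.05,0,0,0,0],[0,0,0,0,0,0]]])

```text
t: 5.48
tool_pos: [0.4615, -0.0516, 0.0468]
orientation: [0.2, -3.135, -0.0]
force: [0.5, -0.1, -0.2]
opening: 0.0931
gripper_force: 0.0
```

Emit:
arm_command(deltas=[[[0,0,-0.4,0,0,0],[0,0,-0.4,0,0,0],[0,0,-0.4,0,0,0],[0,0,-0.3,0,0,0],[0,0,-0.2,0,0,0],[0,0,0,0,0,0],[0,0,0,0,0,0]]])

```text
t: 6.07
tool_pos: [0.4622, -0.0515, 0.0297]
orientation: [0.2, -3.135, -0.0]
force: [0.0, 0.2, -0.7]
opening: 0.0929
gripper_force: 0.0
```

```bash
cat > tip.py <<'E'
from m import *
import sys
st();im=snap('scene',sys.argv[1]).astype(int)
for u in list(range(284,291))+list(range(322,330)):
    k=[v for v in range(150,200) if 8<=im[v,u,2]-im[v,u,0]<=30]  # tan
    print(u,max(k) if k else None,end='; ')
print()
for u in(276,280,339): print(u,im[180:198,u].max(1))
E
python3 tip.py s6.png
```

```text
t 6.07 fix [-117.5  -20.    29.7] yaw 7.32 tilt [-0.03  0.  ] f [ 0.08  0.21 -0.68] open 0.0929 gf 0.0
284 181; 285 182; 286 182; 287 182; 288 154; 289 154; 290 154; 322 None; 323 180; 324 180; 325 180; 326 179; 327 178; 328 175; 329 None; 
276 [197 196 195 193 166 129 144 159 173 173 162 152 134 121  95  64  64 129]
280 [196 196 198 193 148 129 150 163 174 170 160 149 129 115  80  59  74 133]
339 [141 128 141 149 157 158 160 151 136 114  69  53  71  74 100 153 182 179]
```

Emit:
arm_command(deltas=[[[0.2,0.025,-0.3,0,0,0],[0.2,0.025,0,0,0,0],[0.2,0.025,0,0,0,0],[0.2,0.025,0,0,0,0],[0.2,0.025,0,0,0,0],[0.2,0.025,0,0,0,0],[0.2,0.025,0,0,0,0],[0.2,0.025,0,0,0,0],[0.2,0.025,0,0,0,0],[0.2,0.025,0,0,0,0],[0.2,0.025,0,0,0,0]]])

```text
t: 7.03
tool_pos: [0.4845, -0.0488, 0.0269]
orientation: [0.2, -3.135, 0.0]
force: [-1.0, 0.0, 0.4]
opening: 0.0931
gripper_force: 0.2
```

```bash
python3 tip.py s7.png
```

```text
t 7.03 fix [-95.  -20.2  26.9] yaw 7.31 tilt [-0. -0.] f [-1.02  0.16  0.42] open 0.0931 gf 0.24
284 187; 285 187; 286 187; 287 186; 288 184; 289 160; 290 160; 322 150; 323 184; 324 184; 325 184; 326 184; 327 184; 328 180; 329 173; 
276 [195 197 195 194 194 190 120  86 119 152 157 176 191 178 163 149 131 137]
280 [190 199 193 197 196 188 109  79 115 138 155 177 188 176 155 141 115 141]
339 [194 201 198 170 151 167 172 171 169 169 165 147 132 108  97 150 180 177]
```

The post now rolls with the fingers under a force of about 1 N. Continuing.

Emit:
arm_command(deltas=[[[0.2,0.025,0,0,0,0],[0.25,0.032,0,0,0,0],[0.25,0.032,0,0,0,0],[0.25,0.032,0,0,0,0],[0.25,0.032,0,0,0,0],[0.25,0.032,0,0,0,0],[0.25,0.032,0,0,0,0],[0.25,0.032,0,0,0,0],[0.25,0.032,0,0,0,0],[0.25,0.032,0,0,0,0],[0.25,0.032,0,0,0,0]]])

```text
t: 8.0
tool_pos: [0.5116, -0.0453, 0.0269]
orientation: [-0.2, 3.135, -0.0]
force: [0.5, 0.8, -0.1]
opening: 0.0929
gripper_force: 0.2
```

```bash
python3 tip.py s8.png
```

```text
t 8.0 fix [-67.7 -20.1  26.9] yaw 7.31 tilt [ 0. -0.] f [ 0.55  0.72 -0.15] open 0.0929 gf 0.23
284 193; 285 193; 286 193; 287 193; 288 189; 289 167; 290 167; 322 156; 323 157; 324 189; 325 190; 326 190; 327 190; 328 191; 329 185; 
276 [150 187 195 198 197 190 117  78  67  70  74  69  77  71  87 139 140 138]
280 [119 124 123 123 132 131  95  71  71  74  69  74  71  76  88 120 124 141]
339 [193 197 193 164  93  72  63  70  71  70  83 138 168 149 140 157 181 179]
```

Emit:
arm_command(deltas=[[[0.22,0.028,0,0,0,0],[0.22,0.028,0,0,0,0],[0.22,0.028,0,0,0,0],[0.22,0.028,0,0,0,0],[0.22,0.028,0,0,0,0],[0.22,0.028,0,0,0,0],[0.22,0.028,0,0,0,0],[0.22,0.028,0,0,0,0],[0.22,0.028,0,0,0,0],[0.22,0.028,0,0,0,0],[0.22,0.028,0,0,0,0]]])

```text
t: 8.97
tool_pos: [0.5357, -0.0422, 0.0269]
orientation: [0.2, -3.135, 0.0]
force: [0.3, -0.7, 0.4]
opening: 0.093
gripper_force: 0.2
```

```bash
cat > sc.py <<'E'
from m import *
import sys
st();im=snap('scene',sys.argv[1]).astype(int)
for u in(276,280,339): print(u,im[186:216,u].max(1))
for x,z in((-18,52),(0,40)):
    print((x,z),[ (y,proj('scene',W([x,y,z],F)[0]).round(1)) for y in(-100,60)])
E
python3 sc.py s9.png
```

```text
t 8.97 fix [-43.3 -20.1  26.9] yaw 7.31 tilt [-0. -0.] f [ 0.19 -0.69  0.42] open 0.093 gf 0.22
276 [113  78  72  72  73  71  73  78  70  73  80 132 157 167 149 122 134 150
 163 168 169 159 146 125 107  65  67  72  73  72]
280 [ 68  48  56  56  71  73  70  74  75  72  78 132 158 172 149 113  89  89
  91 105 158 158 144 125  98  62  68  73  72  70]
339 [ 65  67  68  71  65  68  66  72 103 150 180 178 147  99  76  76  81  90
 141 138 117  72  60  67  68  67  72  67  67  74]
(-18, 52) [(-100, array([277.3, 206. ])), (60, array([338.6, 203.4]))]
(0, 40) [(-100, array([277.5, 214.1])), (60, array([339.2, 211.5]))]
```

Emit:
arm_command(deltas=[[[0.2,0.025,0,0,0,0],[0.2,0.025,0,0,0,0],[0.2,0.025,0,0,0,0],[0,0,0,0,0,0],[0,0,0,0,0,0]]])

```text
t: 9.43
tool_pos: [0.5417, -0.0415, 0.027]
orientation: [-0.2, 3.135, -0.0]
force: [0.5, 0.2, 0.2]
opening: 0.093
gripper_force: 0.0
```

```bash
python3 sc.py s10.png
```

```text
t 9.43 fix [-37.3 -20.2  27. ] yaw 7.31 tilt [ 0.01 -0.  ] f [0.51 0.14 0.21] open 0.093 gf 0.0
276 [104  73  70  69  70  72  72  74  71  70  82 130 157 168 153 116  77  68
  73  71  68  70  75  88 140 145 162 175 184 175]
280 [ 65  53  54  55  55  57  66  72  67  70  76 134 163 168 146 112  79  70
  73  73  69  71  71  83 124 146 165 184 183 172]
339 [ 64  66  64  67  67  69  68  71 103 149 179 179 150  97  69  51  47  43
  49  63  75 104 127 145 155 163 164 159 150 138]
(-18, 52) [(-100, array([277.3, 206. ])), (60, array([338.6, 203.4]))]
(0, 40) [(-100, array([277.5, 214.1])), (60, array([339.2, 211.5]))]
```

The post now spans rows 209–219 at u=276, which matches the bedded prediction of row 214. I'll lift, close, and go round to the -y end.

Emit:
arm_command(deltas=[[[-0.3,0,1,0,0,0],[0,0,2,0,0,0],[0,0,2,0,0,0],[0.8,-2.0,0.5,0,0,0],[0.9,-2.0,0,0,0,0],[0.95,-2.0,0,0,0,0],[0.95,-2.0,0,0,0,0],[0.95,-2.1,0,0,0,0],[0.95,-2.1,0,0,0,0],[0,0,0,0,0,0],[0,0,0,0,0,0]]], gripper=-1, squeeze=5)

```text
t: 10.4
tool_pos: [0.5936, -0.1645, 0.0825]
orientation: [-0.198, 3.135, -0.0]
force: [0.1, 0.5, -0.4]
opening: 0.0243
gripper_force: 0.0
```

```bash
python3 - <<'E'
from m import *
st();im=snap('scene','s11.png');s=monitor.read_state();p=s['tool_pos']
for dz in(0,.02):print(dz,[proj('scene',p+[0,0,dz]+np.r_[Rz@[0,y/1000],0]).round(1) for y in(-17,0,17)])
h=im.astype(int);m=((h[...,2]-h[...,0]>=8)&(h[...,2]-h[...,0]<=30)&(h[...,2]>120)).astype(int)
for u in range(250,290,2):
    k=np.flatnonzero(m[150:225,u]);print(u,150+k.max() if len(k) else None,end='; ')
t=snap('top','t2.png')
cv2.imwrite('pics/s11z.png',cv2.resize(im[120:250,230:380],None,fx=5,fy=4.6,interpolation=cv2.INTER_CUBIC))
E
```

```text
t 10.4 fix [  -1.4 -148.7   82.5] yaw 7.21 tilt [ 0.02 -0.  ] f [ 0.18  0.46 -0.41] open 0.0243 gf 0.0
0 [array([251. , 202.7]), array([257.8, 202.4]), array([264.6, 202.1])]
0.02 [array([250.3, 196.8]), array([257.2, 196.5]), array([264. , 196.2])]
250 167; 252 167; 254 160; 256 159; 258 None; 260 186; 262 197; 264 196; 266 182; 268 None; 270 None; 272 None; 274 None; 276 None; 278 165; 280 None; 282 None; 284 None; 286 176; 288 174;
```

View pics/s11z.png

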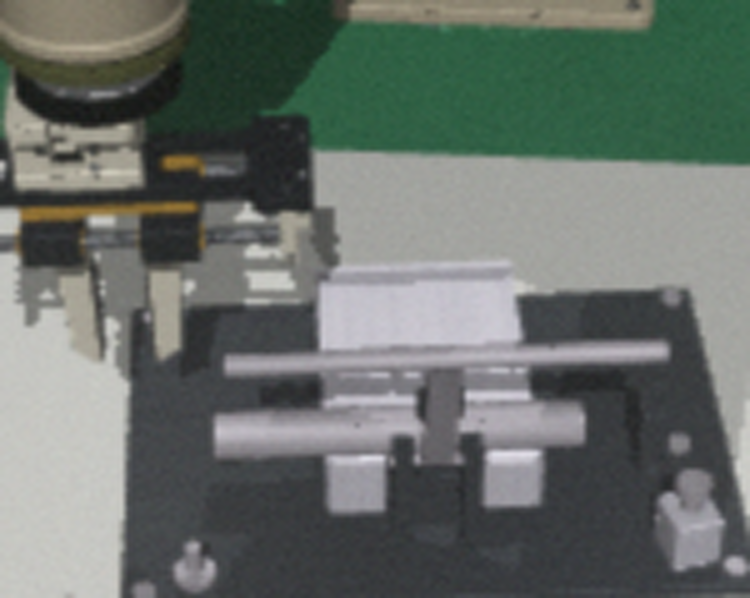

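The picture shows the bedded post with ends at (273, 214.6) and (347, 212.4), i.e. y ≈ -111 to +80. It also confirms that the fingertips end about 20 mm above the stated TCP. Now I'll descend beside its -y end.

Emit:
arm_command(deltas=[[[0,0,-1.5,0,0,0],[0,0,-1.5,0,0,0],[0,0,-1.5,0,0,0],[0,0,-1.0,0,0,0],[0,0,-0.5,0,0,0],[0,0,-0.2,0,0,0],[0,0,0,0,0,0],[0,0,0,0,0,0]]], gripper=-1)

```text
t: 11.17
tool_pos: [0.5941, -0.1635, 0.0208]
orientation: [-0.201, 3.134, -0.001]
force: [0.5, 0.8, 0.1]
opening: 0.0003
gripper_force: 0.0
```

Emit:
arm_command(deltas=[[[-0.025,0.2,0,0,0,0],[-0.025,0.2,0,0,0,0],[-0.025,0.2,0,0,0,0],[-0.025,0.2,0,0,0,0],[-0.025,0.2,0,0,0,0],[-0.012,0.1,0,0,0,0],[-0.012,0.1,0,0,0,0],[0,0,0,0,0,0]]])

```text
t: 11.83
tool_pos: [0.592, -0.1513, 0.0199]
orientation: [0.201, -3.135, -0.0]
force: [0.1, 0.8, -0.3]
opening: 0.0006
gripper_force: 0.0
```

```bash
python3 -c "
from m import *
st()"
```

```text
t 11.83 fix [  -1.3 -135.4   19.9] yaw 7.32 tilt [-0.01  0.01] f [ 0.19  0.8  -0.32] open 0.0006 gf 0.0
```

Emit:
arm_command(deltas=[[[-0.012,0.1,0,0,0,0],[-0.012,0.1,0,0,0,0],[-0.012,0.1,0,0,0,0],[-0.012,0.1,0,0,0,0],[-0.012,0.1,0,0,0,0],[-0.012,0.1,0,0,0,0],[-0.012,0.1,0,0,0,0],[-0.012,0.1,0,0,0,0],[-0.012,0.1,0,0,0,0],[-0.012,0.1,0,0,0,0]]])

```text
t: 12.67
tool_pos: [0.5908, -0.1414, 0.0199]
orientation: [-0.2, 3.135, -0.0]
force: [-0.2, -0.2, -0.1]
opening: 0.0005
gripper_force: 0.0
```

Emit:
arm_command(deltas=[[[-0.012,0.1,0,0,0,0],[-0.012,0.1,0,0,0,0],[-0.012,0.1,0,0,0,0],[-0.012,0.1,0,0,0,0],[-0.012,0.1,0,0,0,0]]])

```text
t: 13.08
tool_pos: [0.5903, -0.1367, 0.02]
orientation: [-0.2, 3.135, -0.001]
force: [0.4, -2.6, 0.2]
opening: 0.0006
gripper_force: 1.3
```

```bash
cat > yend.py <<'E'
from m import *
import sys
st();im=snap('scene',sys.argv[1]).max(2).astype(int)
print(im[214,266:282],im[214,338:362])
E
python3 yend.py s12.png
```

```text
t 13.08 fix [  -1.2 -120.7   20. ] yaw 7.3 tilt [ 0.01 -0.02] f [ 0.01 -2.66  0.18] open 0.0006 gf 1.25
[164 153  81 126 159 152 112  87 124 188 191 185 187 186 184 183] [153 154 151 154 150 152 149 147 148 142  87  69  61  60  61  61  63  53
  45  46  64  64  64  63]
```

Contact force is about 2.6 N and the post is sliding. Continuing slowly toward the stop.

Emit:
arm_command(deltas=[[[-0.012,0.1,0,0,0,0],[-0.012,0.1,0,0,0,0],[-0.012,0.1,0,0,0,0],[-0.012,0.1,0,0,0,0],[-0.012,0.1,0,0,0,0],[-0.012,0.1,0,0,0,0],[-0.012,0.1,0,0,0,0],[-0.012,0.1,0,0,0,0],[-0.012,0.1,0,0,0,0],[-0.012,0.1,0,0,0,0]]])

```text
t: 13.97
tool_pos: [0.589, -0.1265, 0.02]
orientation: [-0.2, 3.135, -0.0]
force: [-0.3, -3.4, -0.4]
opening: 0.0004
gripper_force: 1.4
```

```bash
python3 yend.py s13.png
```

```text
t 13.97 fix [  -1.1 -110.4   20. ] yaw 7.31 tilt [ 0. -0.] f [-0.7  -3.33 -0.36] open 0.0004 gf 1.44
[ 77 111 141 158 163 149  72 112 159 154 109  82 122 178 189 186] [153 156 154 149 152 147 149 151 150 148 152 147 146 138  81  62  59  57
  44  46  65  60  59  64]
```

Emit:
arm_command(deltas=[[[-0.01,0.08,0,0,0,0],[-0.01,0.08,0,0,0,0],[-0.01,0.08,0,0,0,0],[-0.01,0.08,0,0,0,0],[-0.01,0.08,0,0,0,0],[-0.01,0.08,0,0,0,0],[-0.01,0.08,0,0,0,0],[-0.01,0.08,0,0,0,0]]])

```text
t: 14.68
tool_pos: [0.5883, -0.12, 0.02]
orientation: [-0.2, 3.135, -0.0]
force: [0.1, -2.1, 0.9]
opening: 0.0004
gripper_force: 1.5
```

Emit:
arm_command(deltas=[[[-0.005,0.04,0,0,0,0],[-0.005,0.04,0,0,0,0],[-0.005,0.04,0,0,0,0],[-0.005,0.04,0,0,0,0],[-0.005,0.04,0,0,0,0],[-0.005,0.04,0,0,0,0]]])

```text
t: 15.18
tool_pos: [0.588, -0.1177, 0.02]
orientation: [-0.2, 3.135, -0.0]
force: [0.0, -3.1, 0.0]
opening: 0.0007
gripper_force: 1.6
```

```bash
python3 yend.py s14.png
```

```text
t 15.18 fix [  -1.  -101.6   20. ] yaw 7.31 tilt [ 0. -0.] f [-0.38 -3.06  0.02] open 0.0007 gf 1.57
[ 72  74  74  77  80 107 137 153 154 100  90 154 156 126  85  93] [155 154 152 151 149 152 150 149 150 148 148 149 150 146 144 147 138 113
  53  45  64  63  60  65]
```

Emit:
arm_command(deltas=[[[-0.004,0.03,0,0,0,0],[-0.004,0.03,0,0,0,0],[-0.004,0.03,0,0,0,0],[-0.004,0.03,0,0,0,0],[-0.004,0.03,0,0,0,0],[-0.004,0.03,0,0,0,0],[-0.004,0.03,0,0,0,0]]])

```text
t: 15.82
tool_pos: [0.5877, -0.1156, 0.02]
orientation: [-0.2, 3.135, -0.0]
force: [0.2, -2.9, 0.9]
opening: 0.0003
gripper_force: 1.6
```

Emit:
arm_command(deltas=[[[-0.004,0.03,0,0,0,0],[-0.004,0.03,0,0,0,0],[-0.004,0.03,0,0,0,0],[-0.004,0.03,0,0,0,0],[-0.004,0.03,0,0,0,0]]])

```text
t: 16.23
tool_pos: [0.5874, -0.1141, 0.0199]
orientation: [0.2, -3.135, 0.0]
force: [0.1, -3.0, 1.3]
opening: 0.0009
gripper_force: 1.6
```

Emit:
arm_command(deltas=[[[-0.004,0.03,0,0,0,0],[-0.004,0.03,0,0,0,0],[-0.004,0.03,0,0,0,0],[-0.004,0.03,0,0,0,0],[-0.004,0.03,0,0,0,0]]])

```text
t: 16.65
tool_pos: [0.5873, -0.1126, 0.0199]
orientation: [-0.2, 3.135, -0.0]
force: [-0.7, -4.1, 1.4]
opening: 0.0003
gripper_force: 1.6
```

```bash
python3 yend.py s15.png
```

```text
t 16.65 fix [ -1.1 -96.4  19.9] yaw 7.31 tilt [ 0. -0.] f [-1.23 -3.93  1.38] open 0.0003 gf 1.62
[ 68  71  75  70  71  72  81 108 138 157 150 102  89 155 152 109] [155 154 151 153 151 149 150 150 147 146 147 148 148 144 146 144 145 141
 138 114  72  63  61  62]
```

```bash
python3 - <<'E'
from m import *
from scipy.ndimage import map_coordinates
g=(cv2.imread('pics/t0.png').astype(float)+cv2.imread('pics/t1.png')+cv2.imread('pics/t2.png')).mean(2)/3
ys=np.arange(84,160,4)
print('top z58   y',ys)
for x in range(-32,34,4):
    q=np.array([proj('top',W([x,y,58],F)[0]) for y in ys]);print(x,map_coordinates(g,[q[:,1],q[:,0]],order=1).astype(int))
g=sum(cv2.imread(f'pics/{s}.png').astype(float) for s in('s0','s1','s2','s3','s4','s6','s7','s8')).mean(2)/8
print('scene z58')
for x in range(-32,34,4):
    q=np.array([proj('scene',W([x,y,58],F)[0]) for y in ys]);print(x,map_coordinates(g,[q[:,1],q[:,0]],order=1).astype(int))
E
```

```text
top z58   y [ 84  88  92  96 100 104 108 112 116 120 124 128 132 136 140 144 148 152
 156]
-32 [ 57  53  51  50  51  39  29  29  45  52  52  52  51  51  52  50  56  99
 143]
-28 [ 55  51  50  52  50  39  30  28  46  53  52  50  50  50  49  50  55  96
 142]
-24 [ 53  51  50  50  48  37  25  29  34  40  42  41  39  41  51  49  52  97
 144]
-20 [ 51  51  51  51  51  40  30  28  27  26  27  29  30  39  50  51  51  97
 147]
-16 [ 52  52  52  52  50  37  26  22  30  37  39  38  41  44  50  53  56 102
 148]
-12 [ 52  51  53  52  47  30  26  32  39  43  42  41  48  50  51  53  56 106
 151]
-8 [ 51  51  52  51  46  29  35  48  48  48  56  60  51  49  52  52  58 111
 153]
-4 [ 50  50  51  52  47  31  34  50  53  69 103 112  83  53  51  51  57 105
 150]
0 [ 51  50  53  52  47  30  34  50  53  80 117 122  96  58  49  51  56  99
 148]
4 [ 52  50  52  51  46  30  33  50  54  67  93  97  74  53  51  51  55 101
 149]
8 [ 51  50  49  49  48  31  39  50  53  55  56  57  53  50  53  48  54 101
 149]
12 [ 51  50  51  52  49  38  41  51  52  47  46  48  51  52  52  51  56 107
 152]
16 [ 52  53  52  51  5
[... 1094 characters left out ...]
  59  57  59  58  59  59  59  81 156 165
 165]
4 [ 63  58  58  56  42  43  58  59  57  58  59  58  59  61  60  76 145 164
 165]
8 [ 63  57  57  56  43  44  59  60  61  60  59  59  60  60  61  83 154 164
 164]
12 [ 62  58  57  55  42  45  57  59  63  60  59  60  60  61  61  86 158 163
 164]
16 [ 61  57  58  53  40  45  63  64  64  60  60  60  60  61  61  81 151 160
 162]
20 [ 59  57  58  51  40  47  58  59  61  60  60  60  60  60  61  79 145 160
 160]
24 [ 58  57  58  51  40  49  57  58  59  59  60  61  59  60  61  81 150 160
 160]
28 [ 57  57  58  54  42  53  57  59  58  63  65  61  60  61  60  80 153 160
 160]
32 [ 58  58  58  54  43  59  58  58  66  98  99  70  61  61  61  77 145 160
 160]
```

Emit:
arm_command(deltas=[[[-0.004,0.03,0,0,0,0],[-0.004,0.03,0,0,0,0],[-0.004,0.03,0,0,0,0]]])

```text
t: 16.95
tool_pos: [0.5872, -0.1121, 0.02]
orientation: [-0.2, 3.135, -0.001]
force: [0.3, -6.4, 1.0]
opening: 0.0006
gripper_force: 3.1
```

The force is rising and the motion is stalling, so the post has reached the stop. I'll ease in a little more.

Emit:
arm_command(deltas=[[[-0.003,0.02,0,0,0,0],[-0.003,0.02,0,0,0,0]]])

```text
t: 17.12
tool_pos: [0.5872, -0.1121, 0.02]
orientation: [-0.2, 3.135, -0.002]
force: [1.3, -9.3, -1.4]
opening: 0.0004
gripper_force: 3.7
```

Emit:
arm_command(deltas=[[[-0.003,0.02,0,0,0,0],[0,0,0,0,0,0]]])

```text
t: 17.28
tool_pos: [0.5872, -0.1121, 0.02]
orientation: [-0.2, 3.135, -0.002]
force: [1.2, -6.6, -0.3]
opening: 0.0008
gripper_force: 3.7
```

Emit:
arm_command(deltas=[[[-0.003,0.02,0,0,0,0],[-0.003,0.02,0,0,0,0],[0,0,0,0,0,0],[0,0,0,0,0,0]]])

```text
t: 17.62
tool_pos: [0.5872, -0.1121, 0.02]
orientation: [-0.2, 3.135, -0.003]
force: [1.6, -8.9, -0.5]
opening: 0.0006
gripper_force: 4.5
```

```bash
python3 -c "
from m import *
st()"
```

```text
t 17.62 fix [ -1.1 -95.9  20. ] yaw 7.29 tilt [ 0.03 -0.11] f [ 0.5  -9.06 -0.52] open 0.0006 gf 4.46
```

Emit:
arm_command(deltas=[[[-0.003,0.02,0,0,0,0],[-0.003,0.02,0,0,0,0],[-0.003,0.02,0,0,0,0],[0,0,0,0,0,0],[0,0,0,0,0,0],[0,0,0,0,0,0],[0,0,0,0,0,0]]])

```text
t: 18.2
tool_pos: [0.5872, -0.1121, 0.0201]
orientation: [-0.199, 3.135, -0.004]
force: [1.4, -10.5, -1.3]
opening: 0.0006
gripper_force: 5.6
```

```bash
python3 -c "
from m import *
st()"
```

```text
t 18.2 fix [ -1.1 -95.9  20.1] yaw 7.28 tilt [ 0.05 -0.16] f [  0.02 -10.59  -1.33] open 0.0006 gf 5.55
```

The post was held at the stop at about 10.5 N for over half a second. Backing off and rising.

Emit:
arm_command(deltas=[[[0.006,-0.05,0,0,0,0],[0.012,-0.1,0,0,0,0],[0.025,-0.2,0,0,0,0],[0.06,-0.5,0,0,0,0],[0.06,-0.5,0,0,0,0],[0,0,2,0,0,0],[0,0,3,0,0,0],[0,0,3.5,0,0,0],[0,0,3.5,0,0,0],[0,0,3.5,0,0,0],[0,0,2.5,0,0,0],[0,0,0,0,0,0]]])

```text
t: 19.2
tool_pos: [0.5919, -0.1246, 0.2077]
orientation: [-0.2, 3.125, -0.005]
force: [1.3, -1.1, 0.5]
opening: 0.0005
gripper_force: 0.0
```

```bash
python3 -c "
from m import *
st();print(monitor.read_state()['q'].round(2))
print('grip at',W([91.5,-22,173],F))
"; python3 yend.py s16.png
```

```text
t 19.2 fix [   2.  -108.9  207.7] yaw 7.33 tilt [ 0.58 -0.16] f [ 1.13 -1.2   0.46] open 0.0005 gf 0.0
[-0.29  0.13  1.47  0.    1.53 -1.99]
grip at [[ 0.66974304 -0.02709323  0.173     ]]
t 19.2 fix [   2.  -108.9  207.7] yaw 7.33 tilt [ 0.58 -0.16] f [ 1.13 -1.2   0.46] open 0.0005 gf 0.0
[75 77 80 72 76 74 74 76 73 70 72 72 70 70 75 74] [157 153 152 154 152 149 148 150 148 149 147 147 148 147 147 145 143 145
 140 132  76  58  62  63]
```

Emit:
arm_command(deltas=[[[0.6,0.75,0,0,0,-7],[0.6,0.75,0,0,0,-7],[0.6,0.75,0,0,0,-7],[0.6,0.75,0,0,0,-7],[0.6,0.75,0,0,0,-7],[0.6,0.75,0,0,0,-7],[0.6,0.75,0,0,0,-7],[0.6,0.75,0,0,0,-7],[0.6,0.75,0,0,0,-7],[0.6,0.75,0,0,0,-7],[0.6,0.75,0,0,0,-7],[0.6,0.75,0,0,0,-7]]], gripper=0)

```text
t: 20.25
tool_pos: [0.6599, -0.0331, 0.1976]
orientation: [-1.954, -2.456, 0.002]
force: [0.4, 0.4, 0.0]
opening: 0.0464
gripper_force: 0.0
```

Emit:
arm_command(deltas=[[[0.58,0.75,0,0,0,-6.1],[0,0,0,0,0,0],[0,0,0,0,0,0]]])

```text
t: 20.5
tool_pos: [0.6656, -0.0258, 0.1981]
orientation: [-2.071, -2.36, 0.002]
force: [-1.0, -0.6, -0.4]
opening: 0.0464
gripper_force: 0.0
```

```bash
python3 - <<'E'
from m import *
st();s=monitor.read_state();p=s['tool_pos']
im=snap('scene','s17.png');snap('top','t3.png')
for z in(0,.02):print([proj('scene',p+[0,0,z]).round(1)])
print('handle mid/-22',[proj('scene',W([91.5,y,173],F)[0]).round(1) for y in(-100,-22,0,100)])
cv2.imwrite('pics/s17z.png',cv2.resize(im[90:230,230:390],None,fx=4.9,fy=4.2,interpolation=cv2.INTER_CUBIC))
E
```

```text
t 20.5 fix [ 87.5 -20.2 198.1] yaw -82.54 tilt [-0.16  0.02] f [-1.04 -0.44 -0.45] open 0.0464 gf 0.0
[array([310.3, 188.8])]
[array([310.3, 182. ])]
handle mid/-22 [array([275. , 199.8]), array([309.6, 198.4]), array([319.4, 198. ]), array([363.4, 196.2])]
```

View pics/s17z.png

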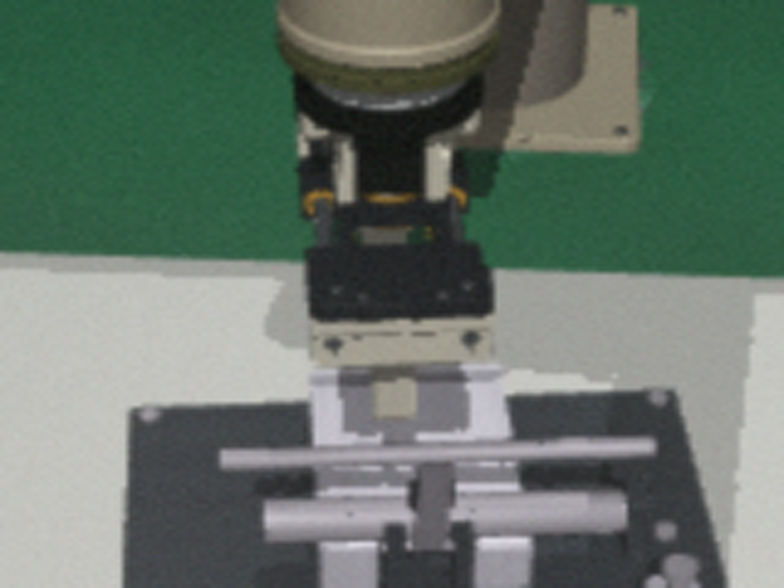

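The gripper is turned square over the handle. The near finger's tip is at about (310, 189), just to the left of the arm in the image. I'll nudge it and descend onto the handle.

Emit:
arm_command(deltas=[[[0.43,-0.2,-0.5,0,0,0],[0,0,-1,0,0,0],[0,0,-1,0,0,0],[0,0,-1,0,0,0],[0,0,-1,0,0,0],[0,0,-0.7,0,0,0],[0,0,-0.5,0,0,0],[0,0,0,0,0,0],[0,0,0,0,0,0]]])

```text
t: 21.35
tool_pos: [0.6705, -0.028, 0.1427]
orientation: [-2.077, -2.357, 0.0]
force: [0.1, 0.7, 0.1]
opening: 0.0466
gripper_force: 0.0
```

```bash
python3 -c "
from m import *
st()"
```

```text
t 21.35 fix [ 92.1 -23.  142.7] yaw -82.78 tilt [-0.03  0.  ] f [0.2  0.7  0.05] open 0.0466 gf 0.0
```

Emit:
arm_command(deltas=[[[0,0,-0.3,0,0,0],[0,0,0,0,0,0],[0,0,0,0,0,0],[0,0,0,0,0,0],[0,0,0,0,0,0],[0,0,0,0,0,0],[0,0,0,0,0,0],[0,0,0,0,0,0]]], gripper=-1, squeeze=12)

```text
t: 22.02
tool_pos: [0.6709, -0.0281, 0.1402]
orientation: [2.077, 2.356, 0.001]
force: [1.5, 0.2, 0.7]
opening: 0.0114
gripper_force: 12.0
```

```bash
python3 -c "
from m import *
st()"
```

```text
t 22.02 fix [ 92.6 -23.2 140.2] yaw -82.79 tilt [ 0.04 -0.  ] f [ 1.52 -0.04  0.68] open 0.0114 gf 12.0
```

```bash
python3 - <<'E'
import numpy as np
q=np.r_[np.linspace(1.95,.24,34),np.linspace(.21,.06,6)]
P=np.c_[(50-115*np.cos(q))*.992,(50-115*np.cos(q))*.126,66+115*np.sin(q)]/10
P=P-P[0];r=np.diff(np.round(P,2),axis=0).round(2)
for k in range(0,len(r),10): print(r[k:k+10].tolist(),q[min(k+10,len(q)-1)])
E
```

```text
[[-0.55, -0.07, 0.21], [-0.57, -0.07, 0.17], [-0.57, -0.07, 0.15], [-0.58, -0.08, 0.12], [-0.59, -0.07, 0.08], [-0.58, -0.08, 0.06], [-0.6, -0.07, 0.03], [-0.59, -0.08, -0.01], [-0.59, -0.07, -0.04], [-0.58, -0.08, -0.06]] 1.4318181818181817
[[-0.59, -0.07, -0.1], [-0.57, -0.07, -0.13], [-0.57, -0.08, -0.16], [-0.56, -0.07, -0.19], [-0.56, -0.07, -0.21], [-0.53, -0.07, -0.25], [-0.53, -0.06, -0.27], [-0.51, -0.07, -0.3], [-0.49, -0.06, -0.33], [-0.48, -0.06, -0.35]] 0.9136363636363636
[[-0.46, -0.06, -0.37], [-0.44, -0.06, -0.4], [-0.42, -0.05, -0.43], [-0.39, -0.05, -0.44], [-0.37, -0.05, -0.46], [-0.35, -0.04, -0.48], [-0.32, -0.04, -0.5], [-0.3, -0.04, -0.52], [-0.27, -0.03, -0.53], [-0.24, -0.03, -0.54]] 0.3954545454545453
[[-0.21, -0.03, -0.56], [-0.19, -0.02, -0.56], [-0.15, -0.02, -0.58], [-0.08, -0.01, -0.34], [-0.07, -0.01, -0.33], [-0.05, -0.01, -0.34], [-0.05, 0.0, -0.35], [-0.03, -0.01, -0.34], [-0.03, 0.0, -0.34]] 0.06
```

The handle is gripped (opening 11.4 mm, 12 N). I'll guide it along its arc in stages.

Emit:
arm_command(deltas=[[[-0.55,-0.07,0.21,0,0,0],[-0.57,-0.07,0.17,0,0,0],[-0.57,-0.07,0.15,0,0,0],[-0.58,-0.08,0.12,0,0,0],[-0.59,-0.07,0.08,0,0,0],[-0.58,-0.08,0.06,0,0,0],[-0.6,-0.07,0.03,0,0,0],[-0.59,-0.08,-0.01,0,0,0],[-0.59,-0.07,-0.04,0,0,0],[-0.58,-0.08,-0.06,0,0,0]]])

```text
t: 22.85
tool_pos: [0.6117, -0.0354, 0.1467]
orientation: [-2.077, -2.356, 0.0]
force: [0.3, 1.5, -0.3]
opening: 0.0113
gripper_force: 12.0
```

```bash
python3 -c "
from m import *
st()"
```

```text
t 22.85 fix [ 32.9 -23.  146.7] yaw -82.79 tilt [-0.04  0.01] f [ 0.46  1.45 -0.27] open 0.0113 gf 12.0
```

Emit:
arm_command(deltas=[[[-0.59,-0.07,-0.1,0,0,0],[-0.57,-0.07,-0.13,0,0,0],[-0.57,-0.08,-0.16,0,0,0],[-0.56,-0.07,-0.19,0,0,0],[-0.56,-0.07,-0.21,0,0,0],[-0.53,-0.07,-0.25,0,0,0],[-0.53,-0.06,-0.27,0,0,0],[-0.51,-0.07,-0.3,0,0,0],[-0.49,-0.06,-0.33,0,0,0],[-0.48,-0.06,-0.35,0,0,0]]])

```text
t: 23.68
tool_pos: [0.5581, -0.0423, 0.1236]
orientation: [-2.077, -2.357, 0.0]
force: [1.0, 1.1, -2.7]
opening: 0.0115
gripper_force: 12.0
```

```bash
python3 -c "
from m import *
st()"
```

```text
t 23.68 fix [-21.2 -23.  123.6] yaw -82.79 tilt [-0.02  0.  ] f [ 1.09  1.01 -2.66] open 0.0115 gf 12.0
```

Emit:
arm_command(deltas=[[[-0.46,-0.06,-0.37,0,0,0],[-0.44,-0.06,-0.4,0,0,0],[-0.42,-0.05,-0.43,0,0,0],[-0.39,-0.05,-0.44,0,0,0],[-0.37,-0.05,-0.46,0,0,0],[-0.35,-0.04,-0.48,0,0,0],[-0.32,-0.04,-0.5,0,0,0],[-0.3,-0.04,-0.52,0,0,0],[-0.27,-0.03,-0.53,0,0,0],[-0.24,-0.03,-0.54,0,0,0]]])

```text
t: 24.52
tool_pos: [0.5248, -0.0466, 0.0776]
orientation: [2.075, 2.355, 0.005]
force: [10.8, 3.9, -6.9]
opening: 0.0119
gripper_force: 12.0
```

Emit:
arm_command(deltas=[[[-0.21,-0.03,-0.56,0,0,0],[-0.19,-0.02,-0.56,0,0,0],[-0.15,-0.02,-0.58,0,0,0],[-0.08,-0.01,-0.34,0,0,0],[-0.07,-0.01,-0.33,0,0,0],[-0.05,-0.01,-0.34,0,0,0],[-0.05,0,-0.35,0,0,0],[0,0,0,0,0,0]]])

```text
t: 25.18
tool_pos: [0.5186, -0.0474, 0.0479]
orientation: [2.074, 2.353, 0.008]
force: [13.2, 5.6, -4.5]
opening: 0.0116
gripper_force: 12.0
```

```bash
python3 -c "
from m import *
st()"
```

```text
t 25.18 fix [-61.  -23.1  47.9] yaw -82.78 tilt [0.44 0.02] f [13.84  3.84 -4.52] open 0.0116 gf 12.0
```

The sideways pull of 14 N shows the arc is about 1.5 mm off in x, so I'll relax that and continue lowering gently.

Emit:
arm_command(deltas=[[[0.08,0.01,-0.1,0,0,0],[0.08,0.01,-0.2,0,0,0],[0,0,-0.2,0,0,0],[0,0,-0.2,0,0,0],[0,0,-0.2,0,0,0],[0,0,0,0,0,0]]])

```text
t: 25.68
tool_pos: [0.5185, -0.0479, 0.0398]
orientation: [2.075, 2.355, 0.003]
force: [0.6, 2.3, 8.4]
opening: 0.0113
gripper_force: 12.0
```

```bash
python3 -c "
from m import *
st()"
```

```text
t 25.68 fix [-61.1 -23.5  39.8] yaw -82.78 tilt [ 0.21 -0.03] f [0.85 2.21 8.4 ] open 0.0113 gf 12.0
```

```bash
cat > hq.py <<'E'
from m import *
import sys
im=snap('scene',sys.argv[1]).max(2).astype(int)
for q in(-.05,0,.05,.1):print(q,[proj('scene',W([50-115*np.cos(q),y,66+115*np.sin(q)],F)[0]).round(1) for y in(-92,-75,75,92)])
for y in(-92,-75,75,92):
    u=int(round(proj('scene',W([-65,y,66],F)[0])[0]));print(u,list(zip(range(178,200),im[178:200,u])))
E
python3 hq.py s18.png
```

```text
-0.05 [array([280. , 191.6]), array([286.4, 191.3]), array([342.5, 189.1]), array([348.8, 188.8])]
0 [array([279.9, 189.9]), array([286.3, 189.7]), array([342.6, 187.4]), array([349. , 187.2])]
0.05 [array([279.8, 188.3]), array([286.2, 188. ]), array([342.7, 185.8]), array([349.1, 185.6])]
0.1 [array([279.7, 186.8]), array([286.2, 186.5]), array([342.8, 184.3]), array([349.2, 184. ])]
280 [(178, np.int64(194)), (179, np.int64(192)), (180, np.int64(197)), (181, np.int64(195)), (182, np.int64(196)), (183, np.int64(197)), (184, np.int64(195)), (185, np.int64(190)), (186, np.int64(110)), (187, np.int64(80)), (188, np.int64(102)), (189, np.int64(157)), (190, np.int64(165)), (191, np.int64(151)), (192, np.int64(114)), (193, np.int64(64)), (194, np.int64(53)), (195, np.int64(64)), (196, np.int64(69)), (197, np.int64(73)), (198, np.int64(73)), (199, np.int64(69))]
286 [(178, np.int64(197)), (179, np.int64(195)), (180, np.int64(197)), (181, np.int64(193)), (182, np.int64(197)), (183, np.int64(195)), (184, np.int64(194)), (185, np.int64(157)), (186, np.int64(88)), (187, np.int64(74)), (188, n
[... 502 characters left out ...]
.int64(146)), (190, np.int64(84)), (191, np.int64(53)), (192, np.int64(51)), (193, np.int64(65)), (194, np.int64(68)), (195, np.int64(69)), (196, np.int64(68)), (197, np.int64(67)), (198, np.int64(69)), (199, np.int64(72))]
349 [(178, np.int64(162)), (179, np.int64(160)), (180, np.int64(161)), (181, np.int64(161)), (182, np.int64(158)), (183, np.int64(111)), (184, np.int64(77)), (185, np.int64(88)), (186, np.int64(158)), (187, np.int64(170)), (188, np.int64(171)), (189, np.int64(141)), (190, np.int64(76)), (191, np.int64(57)), (192, np.int64(65)), (193, np.int64(71)), (194, np.int64(74)), (195, np.int64(69)), (196, np.int64(70)), (197, np.int64(69)), (198, np.int64(70)), (199, np.int64(70))]
```

The handle's rows (190.3 and 187.4) match q≈0 and the upward push confirms the pad rests on the post. Ease off, open partly and lift away.

Emit:
arm_command(deltas=[[[0,0,0.05,0,0,0],[0,0,0.03,0,0,0]]])

```text
t: 25.9
tool_pos: [0.5185, -0.0478, 0.0402]
orientation: [2.075, 2.355, 0.003]
force: [5.0, 3.0, 2.4]
opening: 0.0113
gripper_force: 12.0
```

Emit:
arm_command(deltas=[[[0,0,0,0,0,0],[0,0,0,0,0,0],[0,0,0,0,0,0],[0,0,0,0,0,0],[0,0,0,0,0,0]]], gripper=-0.2)

```text
t: 26.32
tool_pos: [0.5161, -0.0477, 0.0381]
orientation: [-2.077, -2.356, 0.001]
force: [-0.3, -0.2, 0.6]
opening: 0.036
gripper_force: 0.0
```

```bash
python3 -c "
from m import *
st()"
```

```text
t 26.32 fix [-63.5 -23.1  38.1] yaw -82.79 tilt [-0.07 -0.  ] f [-0.31 -0.13  0.65] open 0.036 gf 0.0
```

Emit:
arm_command(deltas=[[[0,0,0.3,0,0,0],[0,0,0.5,0,0,0],[0,0,1,0,0,0],[0,0,1.5,0,0,0],[0,0,2,0,0,0],[0,0,2.5,0,0,0],[0,0,2.5,0,0,0],[0,0,2.5,0,0,0],[0,0,2,0,0,0],[0,0,0,0,0,0],[0,0,0,0,0,0]]])

```text
t: 27.23
tool_pos: [0.518, -0.0478, 0.1892]
orientation: [2.075, 2.354, 0.003]
force: [-0.3, 0.2, -0.9]
opening: 0.0373
gripper_force: 0.0
```

```bash
python3 -c "
from m import *
st()"; python3 hq.py s19.png | tail -4 | sed 's/np.int64//g'; python3 yend.py s20.png; python3 - <<'E'
import sys; sys.path.insert(0,'.')
from m import *
im=cv2.imread('pics/s20.png').max(2)
for u in(285,339):print(u,im[203:224,u])
E
```

```text
t 27.23 fix [-61.6 -23.5 189.2] yaw -82.79 tilt [ 0.24 -0.05] f [-0.29  0.19 -0.85] open 0.0373 gf 0.0
280 [(178, (195)), (179, (196)), (180, (196)), (181, (196)), (182, (197)), (183, (193)), (184, (196)), (185, (189)), (186, (113)), (187, (78)), (188, (106)), (189, (159)), (190, (165)), (191, (142)), (192, (96)), (193, (63)), (194, (54)), (195, (67)), (196, (73)), (197, (71)), (198, (76)), (199, (70))]
286 [(178, (198)), (179, (197)), (180, (196)), (181, (195)), (182, (197)), (183, (198)), (184, (193)), (185, (157)), (186, (89)), (187, (83)), (188, (130)), (189, (128)), (190, (157)), (191, (136)), (192, (79)), (193, (59)), (194, (56)), (195, (66)), (196, (73)), (197, (73)), (198, (71)), (199, (66))]
343 [(178, (160)), (179, (165)), (180, (190)), (181, (197)), (182, (192)), (183, (133)), (184, (81)), (185, (80)), (186, (130)), (187, (156)), (188, (168)), (189, (146)), (190, (74)), (191, (48)), (192, (48)), (193, (65)), (194, (70)), (195, (68)), (196, (70)), (197, (70)), (198, (69)), (199, (73))]
349 [(178, (159)), (179, (163)), (180, (160)), (181, (162)), (182, (157)), (183, (111)), (184, (77)), (185, (79)), (186, (134)), (187, (161)), (188, (166)), (189, (137)), (190, (74)), (191, (55)), (192, (63)), (193, (73)), (194, (71)), (195, (68)), (196, (69)), (197, (69)), (198, (67)), (199, (72))]
t 27.28 fix [-62.6 -23.2 187.4] yaw -82.78 tilt [ 0.08 -0.02] f [ 0.28  0.02 -0.6 ] open 0.0373 gf 0.0
[76 72 74 67 71 71 74 74 75 71 74 71 76 72 75 72] [153 152 153 149 148 148 148 147 147 148 148 146 145 146 145 143 145 140
 144 131  74  58  61  60]
285 [ 67  74  70  73  72  80 125 152 169 185 196 182 167 145 132 112  81  66
  69  72  72]
339 [ 74  70  67  72 100 128 147 157 167 171 166 152 137 120  81  72  69  70
  67  66  66]
```

```bash
python3 -c "
from plant import ticket
print(ticket.close_job())"
```

```text
the job is handed in; nothing more can be done
None
```

The job is handed in at about 27 s: the post is bedded in the vee and butted against the stop after a hold at about 10 N, the hold-down arm was lowered onto it and let go, and the gripper is clear; the verdict was not shown to me.

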